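# Clean and re-arm the coconut grater

### The job

Switch the grater drive off at its toggle first, then use the scraper block to wipe all the pieces of coconut shell off the steel plate into the tray at its open end, without touching the pieces with the gripper. Push the white sleeve fully down over the bare drive shaft and put the scraper back, standing upright in the middle of its cork mat. When all that is done, switch the drive back on; do not disturb the other things on the table.

Things in the scene. Friction and masses are not known exactly. Their poses are not given: they have to be found in the camera images.
- plate: fixed steel work plate on a grey plinth, a tray at its front end. Origin at table height under the plate's centre; x runs along it away from the tray, z up. Top at z = 50 mm, from x = -110 (open edge above the tray) to +100 mm (back lip), between side lips at y = -85 and +85 mm (inner faces). Lips: 10 mm thick, 15 mm high. Shell starts at x = -83 to +23 mm; the strip by the back lip is clear
- plate_edge (a point): middle of the plate's open edge above the tray, on its top surface, z = 50 mm
- tray_floor (a point): centre of the tray's floor, z = 8 mm; the tray is part of the plate, inside from the plate's x = -215 to -110 mm and y = -90 to +90 mm; its outer walls reach z = 40 mm, below the plate's edge, and it has no wall on the plate's side
- drive: fixed white grater drive, 160 x 110 mm, its flat top at z = 60 mm. Origin at table height under its centre, z up; the shaft stands on its top at x = +42 mm, y = 0 and the toggle's pivot is at x = -45 mm, y = 0, z = 62 mm
- shaft_top (a point): top of the bare steel shaft: upright, 23 mm in diameter with a bevelled end, 45 mm tall, its top at z = 105 mm
- switch (a joint): the steel bat toggle on the drive: an upright tapered lever 56 mm long, 9 mm thick at the foot and 15 mm near the tip, which leans 0.45 rad to either side. -0.45 = on (leaning to the drive's -y side), +0.45 = off (leaning to its +y side). It swings about the drive's x axis, takes under 2 N, falls over by itself once past upright and stays there
- switch_tip (a point): tip of the toggle, 56 mm from its pivot
- mat: fixed cork mat of the scraper, 100 x 160 x 5 mm; origin at table height under its centre, z up
- scraper: loose scraper block, 220 g: a foot 44 mm (x) by 110 mm (y) and 23 mm high with a flat rubber sole, and on it a wooden grip rib 26 mm thick (x), 90 mm long (y), from 21 to 75 mm above the sole. Origin at the centre of the sole, z up; it is wiped along its x axis, either way round, and starts standing on the mat
- sleeve: loose white plastic sleeve standing on the table: outer diameter 56 mm, bore 30 mm right through, 60 mm tall, 90 g; origin at the centre of its underside, z along the bore; keep it this way up
- chip1: piece of coconut shell, dark brown, slightly arched, 34 x 26 x 12 mm, about 14 g, lying loose on the plate; origin at the centre of its underside. Between 4 and 6 of the six pieces are present
- chip2: piece of coconut shell, dark brown, slightly arched, 34 x 26 x 12 mm, about 14 g, lying loose on the plate; origin at the centre of its underside. Between 4 and 6 of the six pieces are present
- chip3: piece of coconut shell, dark brown, slightly arched, 34 x 26 x 12 mm, about 14 g, lying loose on the plate; origin at the centre of its underside. Between 4 and 6 of the six pieces are present
- chip4: piece of coconut shell, dark brown, slightly arched, 34 x 26 x 12 mm, about 14 g, lying loose on the plate; origin at the centre of its underside. Between 4 and 6 of the six pieces are present
- chip5: piece of coconut shell, dark brown, slightly arched, 34 x 26 x 12 mm, about 14 g, lying loose on the plate; origin at the centre of its underside. Between 4 and 6 of the six pieces are present
- chip6: piece of coconut shell, dark brown, slightly arched, 34 x 26 x 12 mm, about 14 g, lying loose on the plate; origin at the centre of its underside. Between 4 and 6 of the six pieces are present
- mug: white and green mug, 94 mm tall, a bystander
- jar: squat glass jar with a black lid, 83 mm tall, a bystander
- tub: white yoghurt tub, 71 mm tall, a bystander
- spice_jar: spice jar with a red cap, 106 mm tall, a bystander

How it is judged:
By the outcome, as a careful person would: the job done as asked, in the order asked, and still so for the second after the job is handed in, with the robot touching nothing.
Of chip1, chip2, chip3, chip4, chip5, chip6 only 4 to 6 are there at a start; the rules pass over those that are not, and their reading is None.
At some moment in a run one of sleeve, scraper may be knocked a few centimetres aside while the robot is not near it.
It also fails if it takes over 208 s, if anything falls off the work surface, if the arm or the gripper's body presses on something with over 40 N, if the wrist force passes 120 N, or if a joint passes its speed limit or range.

### The arm

A 7-joint arm with a two-finger parallel gripper is mounted at the origin on a cart in front of the work surface, level with it; the furniture and walls round the work are solid. World frame = base frame: x ahead of the robot, y to its left, z up, the work surface at z = 0. Lengths are in m, angles in rad, forces in N, time in s.
With the tool pointing down it reaches from about 0.4 to 0.925 m from the base axis. Payload 5.6 kg.
Tool frame: the origin (TCP) lies at the very end of the fingers, on their centre line; the grasp point (between the pads) lies arm.tcp_to_grasp behind it (arm.tcp_to_grasp is the distance from the TCP to the grasp point, in m); z points along the fingers, y is the line along which they close (so a half turn about z gives the same grasp; the last joint's range is limited). The gripper opens to 85 mm and grips with 20 to 120 N. Pads are 22 mm wide; open, the fingers measure 114 mm over their backs; the gripper's body (76 mm by 85 mm) begins 54 mm behind the grasp point. The pads swing forward as they close: fully open they stand 13 mm farther back than shut.
Start: joints at [1.282, 0.468, -0.012, 1.603, 0.006, 1.071, -0.056], TCP at [0.158, -0.63, 0.231] pointing down, gripper open.
Joint ranges: [-2.53, 2.53], [-0.31, 2.02], [-1.57, 1.55], [0.28, 2.44], [-1.29, 4.43], [0.15, 1.84], [-2.92, 2.92]. Speed limits (rad/s): [2.57, 2.57, 3.14, 3.14, 3.14, 3.14, 3.14].

### API

Orientations are given as a unit quaternion [w, x, y, z].
In Python, from station import status, vision, sign_off, arm gives the robot as it stands.
- The arm moves only by the tool jog_arm, never from a script. Its arguments are lists of equal length, an entry for each row: "linear": the shift along the tool's x, y, z in mm, a list of three; "turn": the turn, a rotation vector about the tool's x, y, z in degrees, a list of three; "hand": the finger opening in mm, from 0 to 85.4. A call has 1 to 12 rows; each row is the pose to reach, as a shift and turn from the pose commanded when the call began, along the tool's axes at that moment; what a row does not reach only later rows make up. A row lasts 1/12 s, in which the tool goes at most 41.7 mm and 7.16 degrees, less where a joint would pass 70% of its speed; a pose out of reach is approached as far as the arm can. A call with a gripper value outside its range is refused whole. The fingers move at their own pace and stop on an object; "squeeze" is the grip in N (left out, the last holds). Time passes only in rows, so rows that repeat a pose let the fingers close. It gives the time, the measured TCP pose, the force, the opening and the grip force at its end, in the units of the state.
- status.get_state(): the state, without advancing time (a new reading comes with each control period).
- vision.camera(name): name is "scene" or "top" or "wrist"; returns the picture (400x640x3 uint8, blue, green, red); there is no depth.
- vision.camera_model(name): a dict with "fx", "fy", "cx", "cy" (pixels), "world_to_cam" (4x4, takes a point from world to camera coordinates); the wrist camera has in their place "T_tool_cam" (4x4, takes a point from camera to tool coordinates, whose origin is the TCP and whose axes are the flange's). Camera axes: x right, y down, z forward; pixel columns grow to the right and rows downward; lengths in m; the calibration is good to about 2 mm. A picture is of the moment at which its call begins: read the wrist's pose just before it. camera_model takes no time and is no camera call.
- sign_off(): hands the job in; it is judged then, once.
The state is a dict: "clock": time; "joint_positions": joint angles; "joint_vel": joint speeds; "joint_torque": joint torques, N m; "tcp_pos": TCP position; "orientation": TCP orientation; "ft_force": force on the tool from outside, world axes, zero at the start; "torque": the same for the moment, N m; "width": finger opening in m; "grasp_force": force on a finger pad.
Only numpy, scipy, OpenCV 4.12 (cv2) and the standard library are available. Lean on these libraries where they do the work, as an engineer would, in place of code of your own. Each camera call takes 0.05 s, during which the arm holds its last target. There are 200 camera calls.

## Working session

There is one attempt and no reset: what is moved stays moved. The work goes in short steps, Python scripts to look and compute and a tool call to move; the robot and the scene stay as the last step left them, time stands still between calls to the robot, and variables do not carry over. Pictures are saved under pics/ and viewed, at most 14 in all, crops included, and the job is handed in when it is done.

Besides the shell and the picture viewer there is one more tool, called after "Emit:" as name(argument=value, ...) on one line, values as JSON. jog_arm: Moves the arm, as the interface text tells. Its arguments: {"type":"object","properties":{"linear":{"type":"array","items":{"type":"array","items":{"type":"number"}}},"turn":{"type":"array","items":{"type":"array","items":{"type":"number"}}},"hand":{"type":"array","items":{"type":"number"}},"squeeze":{"type":"number"}},"required":["linear","turn","hand"]}

```bash
ls; mkdir -p pics; python3 - <<'E'
from station import status, vision, arm
import cv2,numpy as np
print(status.get_state()); print(arm.tcp_to_grasp)
for n in("scene","top"):
    cv2.imwrite(f"pics/{n}0.png",vision.camera(n)); print(vision.camera_model(n))
print(vision.camera_model("wrist"))
E
```

```text
pics
{'clock': 0.0, 'joint_positions': array([ 1.28199833,  0.46840564, -0.0116009 ,  1.60364089,  0.00598737,
        1.0713609 , -0.0563016 ]), 'joint_vel': array([ 0.00081121,  0.00086891, -0.00024296, -0.00089398, -0.001491  ,
        0.00104214, -0.0006413 ]), 'joint_torque': array([-9.71517147e-04, -5.32383657e+01,  2.14074471e-02, -2.51306427e+01,
        1.14857132e-02,  7.76950037e-03, -3.06886318e-05]), 'tcp_pos': array([ 0.15796509, -0.62993918,  0.23031268]), 'orientation': array([-8.74620665e-04,  9.92461515e-01,  1.22553451e-01, -1.65317962e-04]), 'ft_force': array([ 0.34232723, -0.15584949,  0.17303598]), 'torque': array([-0.01331965, -0.04905164, -0.04298484]), 'grasp_force': 0.0, 'width': 0.08526311760104678}
0.0187
{'fx': 488.8434968726824, 'fy': 488.8434968726824, 'cx': 320.27163189273415, 'cy': 201.17782205803005, 'world_to_cam': array([[-0.72244195, -0.69116309, -0.0192669 ,  0.4169988 ],
       [-0.26083666,  0.29823564, -0.91816106,  0.21192508],
       [ 0.64034512, -0.65829255, -0.39573861,  1.12363343],
       [ 0.        ,  0.        ,  0.        ,  1.        ]])}
{'fx': 443.90998487989464, 'fy': 443.90998487989464, 'cx': 315.5456685856628, 'cy': 200.8876072740129, 'world_to_cam': array([[ 0.00447884, -0.99998342,  0.00361996,  0.01585995],
       [-0.98799891, -0.00498402, -0.15438042,  0.54491627],
       [ 0.1543959 , -0.00288507, -0.98800485,  1.3485768 ],
       [ 0.        ,  0.        ,  0.        ,  1.        ]])}
{'fx': 305.52068475988574, 'fy': 305.52068475988574, 'cx': 316.3820301998817, 'cy': 198.15712873961016, 'T_tool_cam': array([[-5.00013478e-04, -9.57844819e-01, -2.87285664e-01,
         7.28452721e-02],
       [ 9.99999620e-01, -2.73757169e-04, -8.27735010e-04,
        -5.12476672e-04],
       [ 7.14195181e-04, -2.87285969e-01,  9.57844592e-01,
        -1.42359506e-01],
       [ 0.00000000e+00,  0.00000000e+00,  0.00000000e+00,
         1.00000000e+00]])}
```

View pics/top0.png

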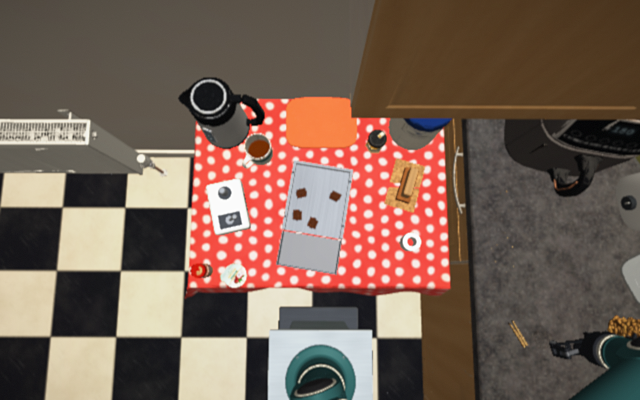

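View pics/scene0.png

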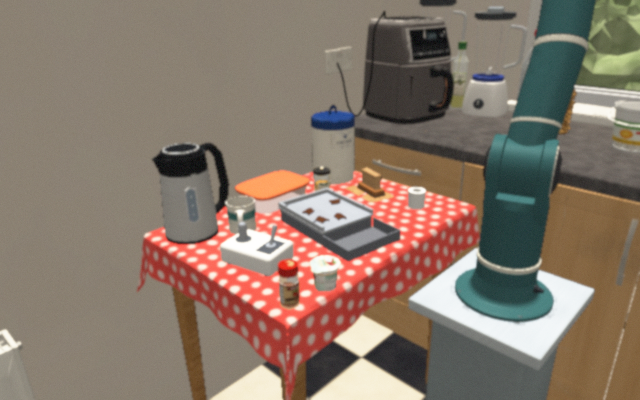

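```bash
python3 - <<'E'
import cv2
t=cv2.imread("pics/top0.png")
a=cv2.resize(t[125:290,190:345],None,fx=3.6,fy=3.6,interpolation=cv2.INTER_CUBIC)
b=cv2.resize(t[125:290,370:430],None,fx=3.6,fy=3.6,interpolation=cv2.INTER_CUBIC)
cv2.imwrite("pics/top0c.png",cv2.hconcat([a,b]))
s=cv2.imread("pics/scene0.png")
cv2.imwrite("pics/sc0c.png",cv2.resize(s[150:310,210:430],None,fx=3.6,fy=3.6,interpolation=cv2.INTER_CUBIC))
E
```

```text
(no output)
```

View pics/top0c.png

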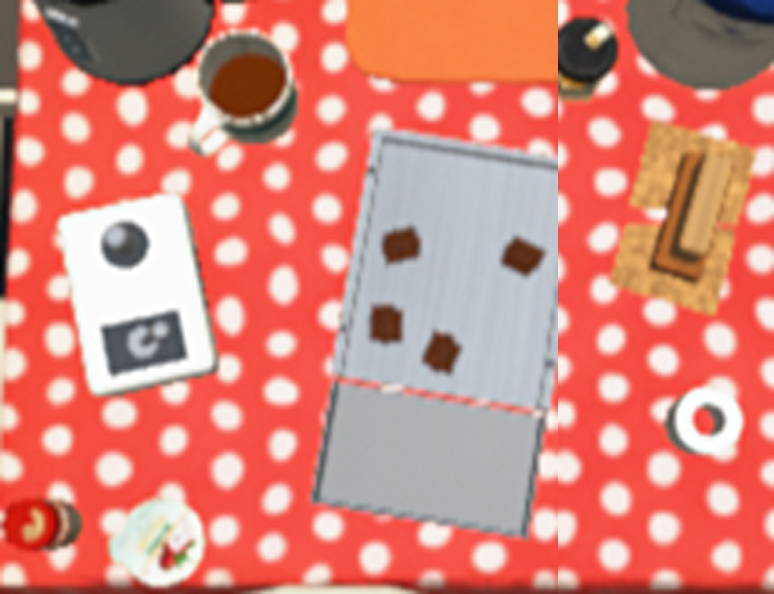

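View pics/sc0c.png

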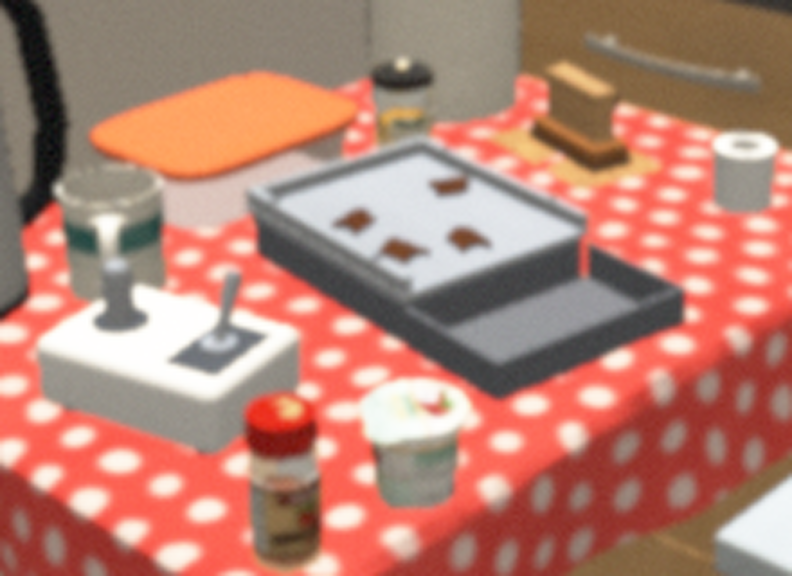

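```bash
cat > h.py <<'E'
import numpy as np, cv2
from station import status, vision, arm
from scipy.spatial.transform import Rotation as R
def tool():
    s=status.get_state(); q=s["orientation"]; T=np.eye(4)
    T[:3,:3]=R.from_quat([q[1],q[2],q[3],q[0]]).as_matrix(); T[:3,3]=s["tcp_pos"]; return T
def cam(n,T=None):
    m=vision.camera_model(n)
    c2w=T@m["T_tool_cam"] if n=="wrist" else np.linalg.inv(m["world_to_cam"])
    return m,c2w
def unproj(n,uv,z,T=None):
    m,c=cam(n,T); d=c[:3,:3]@np.array([(uv[0]-m["cx"])/m["fx"],(uv[1]-m["cy"])/m["fy"],1]); o=c[:3,3]
    return o+d*(z-o[2])/d[2]
def proj(n,p,T=None):
    m,c=cam(n,T); q=np.linalg.inv(c)@np.append(p,1); return m["fx"]*q[0]/q[2]+m["cx"],m["fy"]*q[1]/q[2]+m["cy"]
def move(p,yaw_y=None,T=None):
    """tool shift mm and turn deg to world TCP p, tool down, tool-y axis at world angle yaw_y(deg)"""
    T=tool() if T is None else T
    out=T[:3,:3].T@(np.array(p)-T[:3,3])*1000
    r=np.zeros(3)
    if yaw_y is not None:
        a=np.radians(yaw_y); y=np.array([np.cos(a),np.sin(a),0])
        best=None
        for s in(1,-1):
            G=np.c_[np.cross(s*y,[0,0,-1]),s*y,[0,0,-1]]
            v=R.from_matrix(T[:3,:3].T@G).as_rotvec(degrees=True)
            if best is None or np.linalg.norm(v)<np.linalg.norm(best): best=v
        r=best
    return out.round(1),r.round(2)
E
cat > m1.py <<'E'
from h import *
L=lambda u,v:(190+u/3.6,125+v/3.6)
Rr=lambda u,v:(370+(u-558)/3.6,125+v/3.6)
def P(name,uv,z): 
    p=unproj("top",uv,z); print(name,(p*1000).round(0)); return p
for n,u,v,z in [("dTL",60,216,.06),("dTR",183,195,.06),("dBR",216,360,.06),("dBL",97,392,.06),("shafttop",122,237,.105),("tipOn",160,330,.062+.05),("plBL",375,130,.065),("trayL",313,502,.04),("trayR",525,536,.04),("edgeL",340,378,.05)]:
    P(n,L(u,v),z)
P("plBR",(352,171),.065)
for n,u,v,z in [("m",650,122,.005),("m",756,150,.005),("m",716,315,.005),("m",612,285,.005),("rib",702,150,.08),("rib",730,155,.08),("rib",710,258,.08),("rib",682,250,.08),("slv",707,420,.06),("jar",588,50,.083)]:
    P(n,Rr(u,v),z)
S=lambda u,v:(210+u/3.6,150+v/3.6)
for n,u,v,z in [("dL",38,350,.06),("dR",298,340,.06),("dF",208,420,.06),("dB",120,285,.06),("shafttop",117,263,.105),("tip",232,275,.112),("slv",745,145,.06),("plL",250,190,.065),("plB",428,140,.065),("plR",585,222,.065)]:
    p=unproj("scene",S(u,v),z); print("scene",n,(p*1000).round(0))
E
python3 m1.py
```

```text
dTL [590. 357.  60.]
dTR [609. 252.  60.]
dBR [466. 219.  60.]
dBL [439. 319.  60.]
shafttop [564. 294. 105.]
tipOn [486. 258. 112.]
plBL [667.  86.  65.]
trayL [347. 136.  40.]
trayR [319. -45.  40.]
edgeL [452. 114.  50.]
plBR [636. -95.  65.]
m [ 691. -243.    5.]
m [ 665. -338.    5.]
m [ 515. -297.    5.]
m [ 541. -205.    5.]
rib [ 647. -273.   80.]
rib [ 643. -296.   80.]
rib [ 553. -277.   80.]
rib [ 560. -253.   80.]
slv [ 418. -275.   60.]
jar [ 735. -176.   83.]
scene dL [574. 364.  60.]
scene dR [449. 233.  60.]
scene dF [413. 346.  60.]
scene dB [612. 262.  60.]
scene shafttop [567. 296. 105.]
scene tip [480. 263. 112.]
scene slv [ 417. -277.   60.]
scene plL [663.  86.  65.]
scene plB [627. -94.  65.]
scene plR [415. -47.  65.]
```

```bash
cat >> h.py <<'E'
def frame(x,y,deg):
    a=np.radians(deg); ex=np.array([np.cos(a),np.sin(a),0]); ey=np.array([-ex[1],ex[0],0])
    return lambda px,py,z: np.array([x,y,0])/1000+(ex*px+ey*py+np.array([0,0,z]))/1000
drive=frame(524,285.5,13); plate=frame(546,12,-9)
E
python3 - <<'E'
from h import *
print(drive(-45,-24.4,112),drive(-45,-55,160))
for p in [(.46,-.3,.25),(.53,0,.25),drive(-45,-60,180),drive(-45,-60,98),drive(-45,-7,98)]: print(move(p,103))
E
```

```text
[0.48564215 0.25160257 0.112     ] [0.49252566 0.22178685 0.16      ]
(array([ 373.2, -246.6,  -19.2]), array([-0.09,  0.01,  1.08]))
(array([ 514.1, -520.6,  -18.8]), array([-0.09,  0.01,  1.08]))
(array([ 531.6, -739.7,   51.6]), array([-0.09,  0.01,  1.08]))
(array([ 531.6, -739.6,  133.6]), array([-0.09,  0.01,  1.08]))
(array([ 532.6, -792.6,  133.7]), array([-0.09,  0.01,  1.08]))
```

Emit:
jog_arm(linear=[[373,-247,-19],[373,-247,-19],[373,-247,-19],[373,-247,-19],[373,-247,-19],[373,-247,-19],[373,-247,-19],[373,-247,-19],[373,-247,-19],[373,-247,-19],[373,-247,-19],[373,-247,-19]], turn=[[0,0,1],[0,0,1],[0,0,1],[0,0,1],[0,0,1],[0,0,1],[0,0,1],[0,0,1],[0,0,1],[0,0,1],[0,0,1],[0,0,1]], hand=[0,0,0,0,0,0,0,0,0,0,0,0])

```text
clock: 1.1
tcp_pos: [0.4649, -0.2931, 0.2505]
orientation: [-0.001, 0.993, 0.119, 0.002]
ft_force: [1.0, -0.3, 0.0]
width: -0.0003
grasp_force: 0.0
```

Emit:
jog_arm(linear=[[79,-247,35],[158,-493,70],[158,-493,70],[158,-493,70],[158,-493,70],[158,-493,70],[158,-493,70],[158,-493,70],[158,-493,70],[158,-493,70],[158,-493,70],[158,-493,70]], turn=[[0,0,0],[0,0,0],[0,0,0],[0,0,0],[0,0,0],[0,0,0],[0,0,0],[0,0,0],[0,0,0],[0,0,0],[0,0,0],[0,0,0]], hand=[0,0,0,0,0,0,0,0,0,0,0,0])

```text
clock: 2.1
tcp_pos: [0.5001, 0.1951, 0.1828]
orientation: [0.0, 0.994, 0.114, -0.0]
ft_force: [1.2, -0.9, -0.4]
width: 0.0001
grasp_force: 0.0
```

```bash
python3 - <<'E'
from h import *
T=tool(); print(T[:3,3])
im=vision.camera("wrist"); cv2.imwrite("pics/w1.png",im)
print(proj("wrist",drive(-45,-24.4,112),T),proj("wrist",drive(42,0,105),T))
for p in [drive(-45,-60,180),drive(-45,-60,98),drive(-45,-7,98)]: print(move(p,103))
E
```

```text
[0.50012066 0.19505245 0.18275109]
(np.float64(238.20556938307192), np.float64(211.46735702564186)) (np.float64(195.34299165378522), np.float64(86.76060220781949))
(array([ -2.3, -12.5,   2.5]), array([-0.39, -0.08,  0.64]))
(array([ -2.4, -11.9,  84.5]), array([-0.39, -0.08,  0.64]))
(array([ -1.8, -64.9,  84.9]), array([-0.39, -0.08,  0.64]))
```

View pics/w1.png

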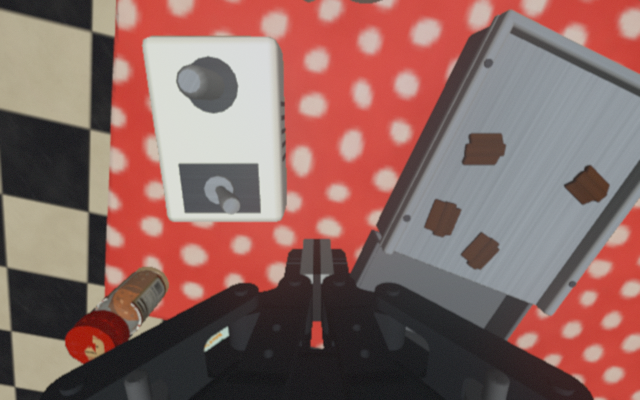

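Emit:
jog_arm(linear=[[-2,-12,42],[-2,-12,85],[-2,-12,85],[-2,-25,85],[-2,-35,85],[-2,-45,85],[-2,-55,85],[-2,-65,85],[-2,-68,85],[-2,-68,85]], turn=[[0,0,0.6],[0,0,0.6],[0,0,0.6],[0,0,0.6],[0,0,0.6],[0,0,0.6],[0,0,0.6],[0,0,0.6],[0,0,0.6],[0,0,0.6]], hand=[0,0,0,0,0,0,0,0,0,0])

```text
clock: 2.98
tcp_pos: [0.4829, 0.2614, 0.0994]
orientation: [-0.001, 0.994, 0.11, 0.001]
ft_force: [-0.6, -0.2, 0.7]
width: 0.0
grasp_force: 0.0
```

Emit:
jog_arm(linear=[[0,30,0],[0,30,-70],[0,30,-110],[0,30,-130],[0,30,-130]], turn=[[0,0,0],[0,0,0],[0,0,0],[0,0,0],[0,0,0]], hand=[0,0,0,0,0])

```text
clock: 3.4
tcp_pos: [0.493, 0.2319, 0.2359]
orientation: [-0.002, 0.994, 0.108, 0.006]
ft_force: [1.5, 1.2, 0.8]
width: -0.0004
grasp_force: 0.0
```

```bash
python3 - <<'E'
from h import *
T=tool(); im=vision.camera("wrist"); im2=vision.camera("top")
print(T[:3,3])
a=cv2.resize(im,(600,375)); b=cv2.resize(im2[125:290,190:430],(600,412))
cv2.imwrite("pics/c2.png",a[:, :400]); cv2.imwrite("pics/c2.png",np.vstack([a[:190,:600],b]))
print(proj("wrist",drive(-45,24.4,112),T),proj("wrist",drive(42,0,105),T))
E
```

```text
[0.49296879 0.2319334  0.23588771]
(np.float64(240.8811898650688), np.float64(195.91788341991037)) (np.float64(263.46410888121136), np.float64(95.02486158799663))
```

View pics/c2.png

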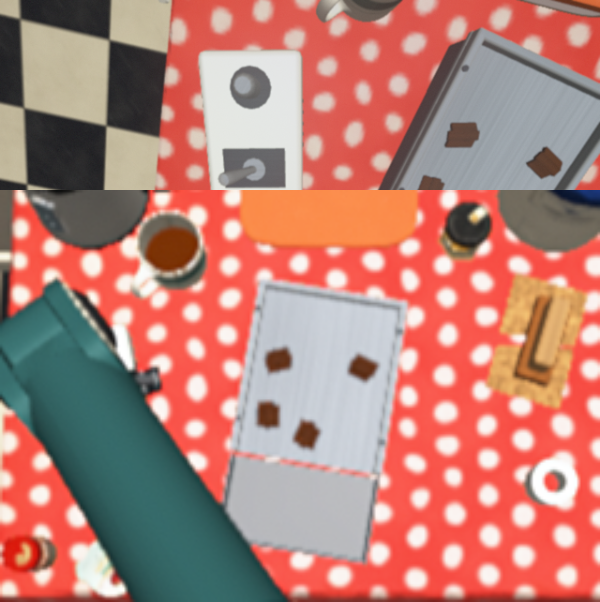

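```bash
python3 - <<'E'
from h import *
for p in [(.57,-.02,.23),(.601,-.275,.21)]: print(move(p,77.5))
E
```

```text
(array([ 23.4, 261.5,   0.9]), array([-0.08, -0.3 , 24.93]))
(array([ -1.3, 517.2,  20.7]), array([-0.08, -0.3 , 24.93]))
```

Emit:
jog_arm(linear=[[23,262,0],[23,262,0],[23,262,0],[23,262,0],[23,262,0],[23,262,0],[-1,517,21],[-1,517,21],[-1,517,21],[-1,517,21],[-1,517,21],[-1,517,21]], turn=[[0,0,5],[0,0,10],[0,0,15],[0,0,20],[0,0,25],[0,0,25],[0,0,25],[0,0,25],[0,0,25],[0,0,25],[0,0,25],[0,0,25]], hand=[85,85,85,85,85,85,85,85,85,85,85,85])

```text
clock: 4.5
tcp_pos: [0.5961, -0.2572, 0.2062]
orientation: [-0.0, 0.994, -0.109, -0.002]
ft_force: [-0.2, -0.0, -0.3]
width: 0.0851
grasp_force: 0.0
```

Emit:
jog_arm(linear=[[0,0,0],[0,0,0],[0,0,0]], turn=[[0,0,0],[0,0,0],[0,0,0]], hand=[85,85,85])

```text
clock: 4.75
tcp_pos: [0.5965, -0.2547, 0.2066]
orientation: [-0.001, 0.994, -0.109, -0.002]
ft_force: [-0.3, -0.3, -0.3]
width: 0.0849
grasp_force: 0.0
```

```bash
python3 - <<'E'
from h import *
T=tool(); im=vision.camera("wrist")
print(T[:3,3]); np.save("T3.npy",T)
cv2.imwrite("pics/w3.png",im)
print(proj("wrist",(.601,-.275,.08),T),proj("wrist",(.603,-.271,.005),T))
E
```

```text
[ 0.59653624 -0.25465513  0.20659073]
(np.float64(338.0489374926448), np.float64(179.75419492892445)) (np.float64(329.8950367214933), np.float64(163.4126469964639))
```

View pics/w3.png

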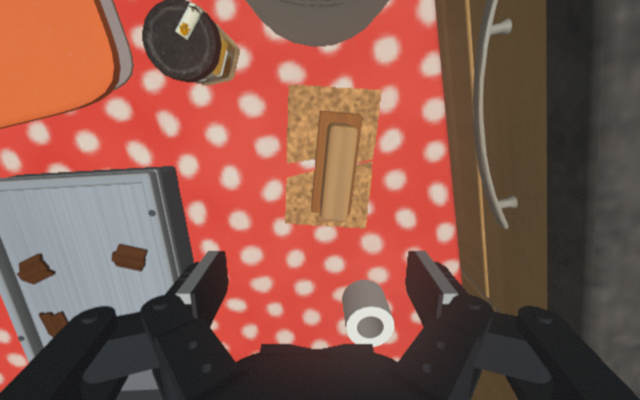

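```bash
python3 - <<'E'
from h import *
T=np.load("T3.npy")
U=lambda u,z:unproj("wrist",u,z,T)
m=np.array([U(u,.005) for u in[(289,85),(381,90),(366,228),(286,224)]]); print(m.round(3),m.mean(0))
r=np.array([U(u,.080) for u in[(331,125),(360,126),(348,220),(322,219)]]); print(r.round(3),r.mean(0))
print(np.degrees(np.arctan2(*(m[0]-m[3]+m[1]-m[2])[1::-1])),np.degrees(np.arctan2(*(r[0]-r[3]+r[1]-r[2])[1::-1])))
print("slv",U((370,327),.06))
E
```

```text
[[ 0.694 -0.246  0.005]
 [ 0.668 -0.34   0.005]
 [ 0.516 -0.297  0.005]
 [ 0.542 -0.204  0.005]] [ 0.60522519 -0.27191491  0.005     ]
[[ 0.65  -0.279  0.08 ]
 [ 0.643 -0.303  0.08 ]
 [ 0.561 -0.276  0.08 ]
 [ 0.567 -0.253  0.08 ]] [ 0.60523268 -0.27765359  0.08      ]
-15.508221692715857 -17.531866691268306
slv [ 0.42029511 -0.27685637  0.06      ]
```

```bash
python3 - <<'E'
from h import *
for p in [(.6035,-.2765,.12),(.6035,-.2765,.04)]: print(move(p,74.5))
E
```

```text
(array([11.4, 21.1, 87.2]), array([-0.07,  0.15,  3.07]))
(array([ 11.7,  21.2, 167.2]), array([-0.07,  0.15,  3.07]))
```

Emit:
jog_arm(linear=[[6,10,30],[11,21,60],[11.5,21,87],[11.5,21,115],[11.5,21,140],[11.5,21,155],[11.5,21,167],[11.5,21,167],[11.5,21,167]], turn=[[0,0,3],[0,0,3],[0,0,3],[0,0,3],[0,0,3],[0,0,3],[0,0,3],[0,0,3],[0,0,3]], hand=[85,85,85,85,85,85,85,85,85])

```text
clock: 5.55
tcp_pos: [0.6048, -0.2777, 0.0421]
orientation: [-0.0, 0.991, -0.135, 0.0]
ft_force: [0.3, -0.7, 0.1]
width: 0.0854
grasp_force: 0.0
```

Emit:
jog_arm(linear=[[0,0,0],[0,0,0],[0,0,0],[0,0,0],[0,0,0],[0,0,0],[0,0,0],[0,0,0],[0,0,0],[0,0,0]], turn=[[0,0,0],[0,0,0],[0,0,0],[0,0,0],[0,0,0],[0,0,0],[0,0,0],[0,0,0],[0,0,0],[0,0,0]], hand=[20,20,20,20,20,20,20,20,20,20], squeeze=60)

```text
clock: 6.38
tcp_pos: [0.6048, -0.2783, 0.0426]
orientation: [0.0, 0.991, -0.135, 0.0]
ft_force: [-0.1, 0.8, 5.4]
width: 0.0252
grasp_force: 60.7
```

```bash
python3 - <<'E'
from h import *
a=np.radians(-9)
for u,v in[(400,245),(522,257),(385,323),(441,352)]:
    p=unproj("top",(190+u/3.6,125+v/3.6),.058)[:2]*1000-[546,12]
    print((p@np.array([[np.cos(a),-np.sin(a)],[np.sin(a),np.cos(a)]])).round())
print(status.get_state()["joint_positions"].round(2))
for y in(22,-22):
  for p in [plate(71,y,180),plate(71,y,91),plate(-100,y,88)]: print(p,move(p,-9))
E
```

```text
[12. 54.]
[ 19. -51.]
[-56.  55.]
[-73.   4.]
[ 0.48  0.72 -0.15  1.66  0.14  0.76 -1.57]
[0.61956743 0.0226223  0.18      ] (array([ -66.1, -293.9, -137.5]), array([-4.000e-02, -5.000e-02,  8.349e+01]))
[0.61956743 0.0226223  0.091     ] (array([ -66.2, -293.9,  -48.5]), array([-4.000e-02, -5.000e-02,  8.349e+01]))
[0.45067272 0.04937259 0.088     ] (array([-236.1, -274.5,  -45.7]), array([-4.000e-02, -5.000e-02,  8.349e+01]))
[ 0.61268431 -0.02083599  0.18      ] (array([ -61.2, -250.2, -137.5]), array([-4.000e-02, -5.000e-02,  8.349e+01]))
[ 0.61268431 -0.02083599  0.091     ] (array([ -61.2, -250.2,  -48.5]), array([-4.000e-02, -5.000e-02,  8.349e+01]))
[0.44378961 0.0059143  0.088     ] (array([-231.1, -230.8,  -45.7]), array([-4.000e-02, -5.000e-02,  8.349e+01]))
```

Emit:
jog_arm(linear=[[0,0,-15],[0,0,-50],[0,0,-90],[0,-20,-130],[-15,-50,-138],[-25,-90,-138],[-35,-130,-138],[-45,-170,-138],[-55,-210,-138],[-66,-250,-138],[-66,-294,-138],[-66,-294,-138]], turn=[[0,0,0],[0,0,0],[0,0,-7],[0,0,-14],[0,0,-21],[0,0,-28],[0,0,-35],[0,0,-42],[0,0,-49],[0,0,-56],[0,0,-63],[0,0,-70]], hand=[20,20,20,20,20,20,20,20,20,20,20,20])

```text
clock: 7.38
tcp_pos: [0.6193, 0.0342, 0.181]
orientation: [-0.003, 0.885, 0.466, 0.002]
ft_force: [0.4, 1.8, -1.6]
width: 0.0252
grasp_force: 59.8
```

```bash
python3 - <<'E'
from h import *
T=tool(); print(T[:3,3],status.get_state()["joint_positions"].round(2))
for p in [plate(71,22,150),plate(71,22,91)]: print(p,move(p,-9))
E
```

```text
[0.61928935 0.03421027 0.18104408] [ 0.28  0.53 -0.52  1.7   0.3   0.99 -0.95]
[0.61956743 0.0226223  0.15      ] (array([-9.6,  6.9, 31. ]), array([ -0.05,  -0.39, -25.49]))
[0.61956743 0.0226223  0.091     ] (array([-10.,   7.,  90.]), array([ -0.05,  -0.39, -25.49]))
```

Emit:
jog_arm(linear=[[-5,3,10],[-10,7,20],[-10,7,31],[-10,7,31],[-10,7,31],[-10,7,31]], turn=[[0,0,-7],[0,0,-14],[0,0,-21],[0,0,-25.5],[0,0,-25.5],[0,0,-25.5]], hand=[20,20,20,20,20,20])

```text
clock: 7.88
tcp_pos: [0.619, 0.01, 0.1488]
orientation: [-0.0, 0.767, 0.642, -0.0]
ft_force: [0.8, -0.4, -2.6]
width: 0.0252
grasp_force: 59.8
```

```bash
python3 - <<'E'
from h import *
T=tool(); print(T[:3,3],status.get_state()["joint_positions"].round(2)); np.save("T4.npy",T)
im=vision.camera("wrist"); cv2.imwrite("pics/w4.png",im)
for p in [plate(71,22,91),plate(71,22,88),plate(-102,22,88)]: print(p,move(p,-9))
print([np.round(proj("wrist",p/1,T)) for p in(plate(100,85,65),plate(100,-85,65),plate(-110,85,50),plate(-110,-85,50))])
E
```

```text
[0.61901712 0.01004166 0.14878107] [ 0.36  0.59 -0.59  1.72  0.39  0.95 -0.56]
[0.61956743 0.0226223  0.091     ] (array([12.3, -1.9, 58.1]), array([ 0.01,  0.01, -1.17]))
[0.61956743 0.0226223  0.088     ] (array([12.3, -1.9, 61.1]), array([ 0.01,  0.01, -1.17]))
[0.44869735 0.04968546 0.088     ] (array([   8.8, -174.9,   61.1]), array([ 0.01,  0.01, -1.17]))
[array([354., 103.]), array([351., 308.]), array([ 75., 109.]), array([121., 302.])]
```

View pics/w4.png

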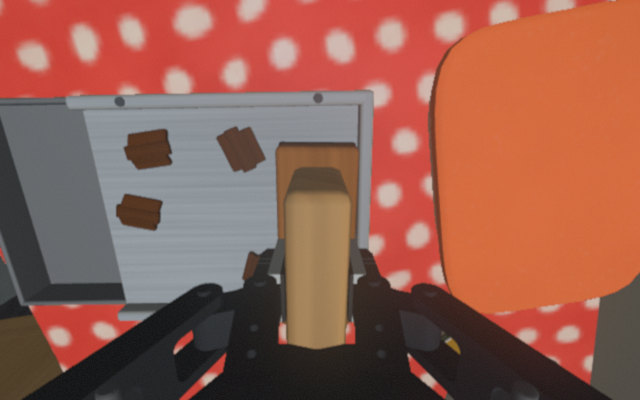

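```bash
sed -i 's/plate=frame(546,12,-9)/plate=frame(549,10,-9)/' h.py; python3 - <<'E'
from h import *
for p in [plate(71,22,91),plate(71,22,88)]: print(p,move(p,-9))
E
```

```text
[0.62256743 0.0206223  0.091     ] (array([10.9,  1.4, 58.1]), array([ 0.01,  0.01, -1.17]))
[0.62256743 0.0206223  0.088     ] (array([10.9,  1.4, 61.1]), array([ 0.01,  0.01, -1.17]))
```

Emit:
jog_arm(linear=[[11,0,0],[11,0,15],[11,0,30],[11,0,42],[11,0,50],[11,0,56],[11,0,59],[11,0,61],[11,0,61]], turn=[[0,0,-1.2],[0,0,-1.2],[0,0,-1.2],[0,0,-1.2],[0,0,-1.2],[0,0,-1.2],[0,0,-1.2],[0,0,-1.2],[0,0,-1.2]], hand=[20,20,20,20,20,20,20,20,20])

```text
clock: 8.68
tcp_pos: [0.6215, 0.0214, 0.0881]
orientation: [0.0, 0.759, 0.651, 0.0]
ft_force: [0.3, -0.2, -1.8]
width: 0.0255
grasp_force: 59.8
```

```bash
python3 - <<'E'
from h import *
T=tool(); print(T[:3,3],status.get_state()["ft_force"])
for p in [plate(71,22,88),plate(-105,22,88)]: print(p,move(p,-9))
E
```

```text
[0.62149908 0.02142348 0.08809899] [ 0.27984623 -0.19666493 -1.78388929]
[0.62256743 0.0206223  0.088     ] (array([-0.6,  1.2,  0.1]), array([ 0.03, -0.01,  0.18]))
[0.44873428 0.04815476 0.088     ] (array([-1.000e-01, -1.748e+02,  0.000e+00]), array([ 0.03, -0.01,  0.18]))
```

Emit:
jog_arm(linear=[[0,-5,0.8],[0,-18,0.8],[0,-34,0.8],[0,-50,0.8],[0,-66,0.8],[0,-82,0.8],[0,-98,0.8],[0,-114,0.8],[0,-130,0.8],[0,-146,0.8],[0,-162,0.8],[0,-178,0.8]], turn=[[0,0,0],[0,0,0],[0,0,0],[0,0,0],[0,0,0],[0,0,0],[0,0,0],[0,0,0],[0,0,0],[0,0,0],[0,0,0],[0,0,0]], hand=[20,20,20,20,20,20,20,20,20,20,20,20])

```text
clock: 9.68
tcp_pos: [0.4447, 0.0486, 0.0876]
orientation: [0.001, 0.759, 0.651, 0.0]
ft_force: [-1.5, 0.3, -2.3]
width: 0.0253
grasp_force: 59.8
```

Emit:
jog_arm(linear=[[0,0,0],[0,0,0],[0,0,0],[0,0,-35],[0,40,-50],[0,80,-50],[0,120,-50],[10,160,-50],[30,178,-50],[44,178,-50],[44,178,-50]], turn=[[0,0,0],[0,0,0],[0,0,0],[0,0,0],[0,0,0],[0,0,0],[0,0,0],[0,0,0],[0,0,0],[0,0,0],[0,0,0]], hand=[20,20,20,20,20,20,20,20,20,20,20])

```text
clock: 10.6
tcp_pos: [0.6289, 0.0691, 0.1363]
orientation: [-0.002, 0.758, 0.652, 0.001]
ft_force: [-0.5, 1.3, -2.4]
width: 0.0256
grasp_force: 60.3
```

```bash
python3 - <<'E'
from h import *
T=tool(); print(T[:3,3]); np.save("T5.npy",T)
a=vision.camera("wrist"); b=vision.camera("top")
cv2.imwrite("pics/c5.png",np.vstack([cv2.resize(a[80:330,0:480],(560,292)),cv2.resize(b[150:290,250:450],(430,301)) if 0 else cv2.copyMakeBorder(cv2.resize(b[150:290,250:450],(430,301)),0,0,0,130,0)]))
for p in [plate(71,-22,88)]: print(p,move(p,-9))
E
```

```text
[0.62885269 0.06908497 0.13634611]
[ 0.61568431 -0.02283599  0.088     ] (array([-89.1,   2.1,  48.2]), array([-0.11,  0.01,  0.28]))
```

View pics/c5.png

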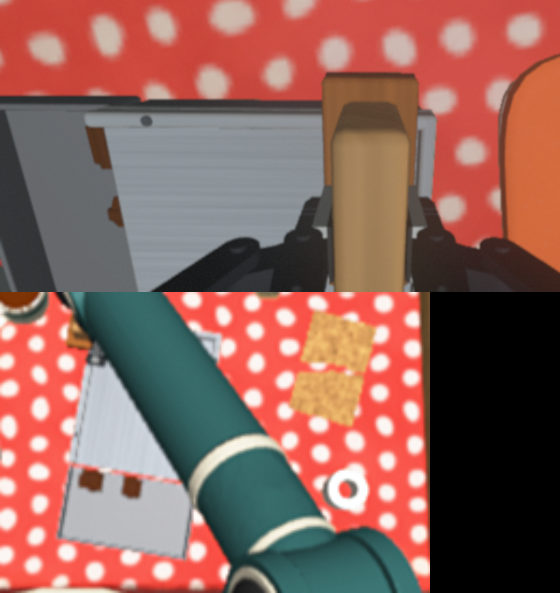

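Emit:
jog_arm(linear=[[-35,2,0],[-70,0,0],[-89,0,0],[-89,0,15],[-89,0,30],[-89,0,40],[-89,0,46],[-89,0,49],[-89,0,49],[-89,-5,49],[-89,-18,49],[-89,-34,49]], turn=[[0,0,0],[0,0,0],[0,0,0],[0,0,0],[0,0,0],[0,0,0],[0,0,0],[0,0,0],[0,0,0],[0,0,0],[0,0,0],[0,0,0]], hand=[20,20,20,20,20,20,20,20,20,20,20,20])

```text
clock: 11.7
tcp_pos: [0.5811, -0.0177, 0.0884]
orientation: [0.0, 0.759, 0.651, 0.001]
ft_force: [0.5, 1.0, -2.6]
width: 0.0256
grasp_force: 60.4
```

Emit:
jog_arm(linear=[[0,-16,0],[0,-32,0],[0,-48,0],[0,-64,0],[0,-80,0],[0,-96,0],[0,-112,0],[0,-128,0],[0,-144,0],[0,-144,0],[0,-144,0]], turn=[[0,0,0],[0,0,0],[0,0,0],[0,0,0],[0,0,0],[0,0,0],[0,0,0],[0,0,0],[0,0,0],[0,0,0],[0,0,0]], hand=[20,20,20,20,20,20,20,20,20,20,20])

```text
clock: 12.62
tcp_pos: [0.4381, 0.0042, 0.0885]
orientation: [0.001, 0.759, 0.651, 0.0]
ft_force: [0.1, 0.5, -3.2]
width: 0.0254
grasp_force: 60.4
```

```bash
python3 - <<'E'
from h import *
print(move(plate(-105,-22,88),-9))
for p in[(.55,-.12,.18),(.604,-.2715,.15)]: print(move(p,74.5))
E
```

```text
(array([1. , 3.7, 0.5]), array([0.06, 0.03, 0.24]))
(array([-105.8,  129.6,  -91.3]), array([ 3.000e-02,  7.000e-02, -8.326e+01]))
(array([-247.3,  206. ,  -61.1]), array([ 3.000e-02,  7.000e-02, -8.326e+01]))
```

Emit:
jog_arm(linear=[[0,5,-30],[0,10,-70],[-40,30,-91],[-80,70,-91],[-106,110,-91],[-106,130,-91],[-150,150,-91],[-190,170,-91],[-230,190,-91],[-247,206,-91],[-247,206,-91],[-247,206,-91]], turn=[[0,0,0],[0,0,7],[0,0,14],[0,0,21],[0,0,28],[0,0,35],[0,0,42],[0,0,49],[0,0,56],[0,0,63],[0,0,70],[0,0,77]], hand=[20,20,20,20,20,20,20,20,20,20,20,20])

```text
clock: 13.62
tcp_pos: [0.6046, -0.2754, 0.1782]
orientation: [0.0, 1.0, 0.031, 0.0]
ft_force: [-0.4, 1.4, -2.9]
width: 0.0257
grasp_force: 60.6
```

```bash
python3 - <<'E'
from h import *
print(tool()[:3,3],move((.604,-.2715,.15),74.5))
b=vision.camera("top"); s=vision.camera("scene")
cv2.imwrite("pics/c6.png",np.vstack([cv2.resize(b[150:285,270:450],(580,435),interpolation=2)[:, :],cv2.resize(s[180:260,260:410],(580,309),interpolation=2)])[:600*2])
im=cv2.imread("pics/c6.png"); cv2.imwrite("pics/c6.png",cv2.resize(im,None,fx=.8,fy=.8))
E
```

```text
[ 0.60462916 -0.2753937   0.17823115] (array([-0.4, -4. , 28.2]), array([ 0.05, -0.03, 19.06]))
```

View pics/c6.png

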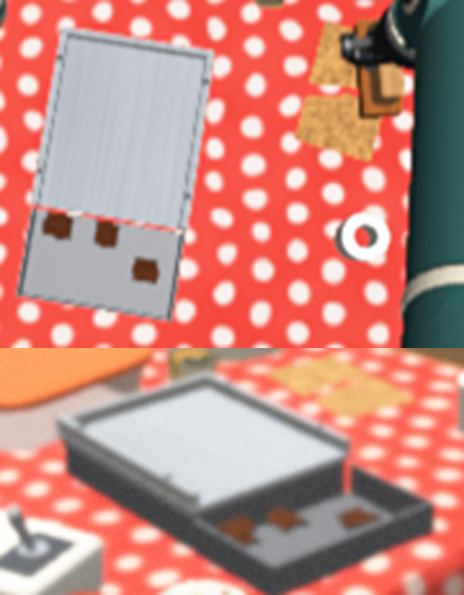

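Emit:
jog_arm(linear=[[0,-2,5],[0,-4,15],[0,-4,28],[0,-4,55],[0,-4,85],[0,-4,105],[0,-4,118],[0,-4,127],[0,-4,132],[0,-4,134.5],[0,-4,134.5]], turn=[[0,0,7],[0,0,14],[0,0,19],[0,0,19],[0,0,19],[0,0,19],[0,0,19],[0,0,19],[0,0,19],[0,0,19],[0,0,19]], hand=[20,20,20,20,20,20,20,20,20,20,20])

```text
clock: 14.63
tcp_pos: [0.6044, -0.2677, 0.045]
orientation: [0.0, 0.992, -0.129, 0.001]
ft_force: [0.6, 0.4, -2.2]
width: 0.0253
grasp_force: 60.6
```

```bash
python3 - <<'E'
from h import *
print(tool()[:3,3],status.get_state()["ft_force"],move((.604,-.2715,.0425),74.5))
E
```

```text
[ 0.60437851 -0.267691    0.04503778] [ 0.59944517  0.40839226 -2.16025616] (array([0.6, 3.8, 2.5]), array([ 0.  , -0.06,  0.72]))
```

Emit:
jog_arm(linear=[[0,2,0],[0.5,4,1],[0.5,4,2],[0.5,4,2.5],[0.5,4,2.5]], turn=[[0,0,0.7],[0,0,0.7],[0,0,0.7],[0,0,0.7],[0,0,0.7]], hand=[20,20,20,20,20])

```text
clock: 15.05
tcp_pos: [0.6035, -0.2722, 0.0426]
orientation: [0.0, 0.991, -0.135, 0.0]
ft_force: [0.4, -0.6, -0.2]
width: 0.0256
grasp_force: 60.9
```

Emit:
jog_arm(linear=[[0,0,0],[0,0,0],[0,0,0],[0,0,0],[0,0,0],[0,0,-30],[0,0,-70],[0,0,-110],[0,0,-145],[0,0,-165]], turn=[[0,0,0],[0,0,0],[0,0,0],[0,0,0],[0,0,0],[0,0,0],[0,0,0],[0,0,0],[0,0,0],[0,0,0]], hand=[85,85,85,85,85,85,85,85,85,85])

```text
clock: 15.88
tcp_pos: [0.6051, -0.2721, 0.2121]
orientation: [0.001, 0.991, -0.135, 0.003]
ft_force: [0.7, -0.5, 0.3]
width: 0.0851
grasp_force: 0.0
```

```bash
python3 - <<'E'
from h import *
T=tool(); np.save("T7.npy",T); a=vision.camera("wrist"); cv2.imwrite("pics/w7.png",a)
print(T[:3,3],status.get_state()["joint_positions"].round(2),move((.419,-.2765,.15),74.5))
E
```

```text
[ 0.60505732 -0.27207647  0.21212319] [ 0.52  0.52 -0.21  1.58  0.12  1.05 -1.56] (array([-180.4,   53.8,   63.3]), array([ 0.08, -0.65, -0.02]))
```

View pics/w7.png

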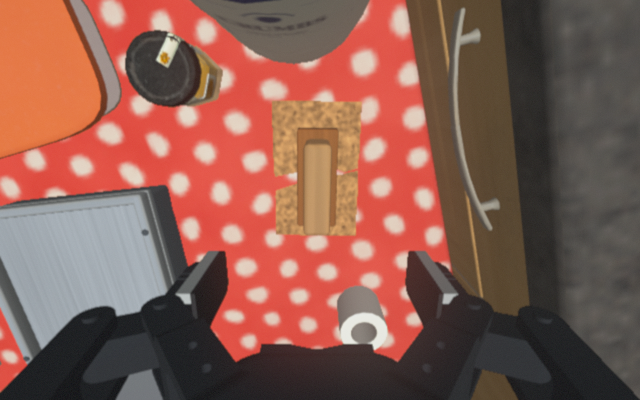

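```bash
python3 - <<'E'
from h import *
T=np.load("T7.npy"); Ti=np.linalg.inv(T)
for n,u,z in[("matfar",(317,101),.005),("matnear",(316,235),.005),("footfar",(317,129),.028),("ribfar",(317,142),.08),("ribnear",(316,234),.08),("slv",(363,331),.06),("slvL",(340,331),.06),("slvR",(386,331),.06)]:
    p=unproj("wrist",u,z,T); print(n,p.round(4),(Ti@np.append(p,1)*1000).round(0)[:2])
E
```

```text
matfar [ 0.6817 -0.2937  0.005 ] [78.  0.]
matnear [ 0.5297 -0.2502  0.005 ] [-80.  -1.]
footfar [ 0.6543 -0.286   0.028 ] [50.  0.]
ribfar [ 0.6466 -0.2838  0.08  ] [42.  0.]
ribnear [ 0.5617 -0.2592  0.08  ] [-46.  -1.]
slv [ 0.4227 -0.2767  0.06  ] [-175.   53.]
slvL [ 0.4298 -0.2512  0.06  ] [-175.   27.]
slvR [ 0.4156 -0.3023  0.06  ] [-175.   80.]
```

```bash
python3 - <<'E'
from h import *
print(move((.42,-.2765,.15),74.5),move((.42,-.2765,.026),74.5))
E
```

```text
(array([-179.5,   53.5,   63.3]), array([ 0.08, -0.65, -0.02])) (array([-180.9,   53.4,  187.3]), array([ 0.08, -0.65, -0.02]))
```

Emit:
jog_arm(linear=[[-40,12,0],[-80,24,20],[-120,36,40],[-150,46,62],[-170,53,62],[-179,54,62],[-179,54,62],[-179,54,62]], turn=[[0,0,0],[0,0,0],[0,0,0],[0,0,0],[0,0,0],[0,0,0],[0,0,0],[0,0,0]], hand=[85,85,85,85,85,85,85,85])

```text
clock: 16.6
tcp_pos: [0.4175, -0.276, 0.1457]
orientation: [0.0, 0.991, -0.135, 0.001]
ft_force: [1.0, 0.4, 1.1]
width: 0.085
grasp_force: 0.0
```

```bash
python3 - <<'E'
from h import *
print(tool()[:3,3]);print(move((.42,-.2765,.026),74.5))
b=vision.camera("top")[215:265,385:435]; g=cv2.cvtColor(b,cv2.COLOR_BGR2HSV)
d=cv2.absdiff(b,cv2.imread("pics/top0.png")[215:265,385:435]).sum(2); print((d>120).sum())
E
```

```text
[ 0.41751649 -0.27601849  0.14571214]
(array([  2.3,  -0.2, 119.7]), array([ 0.02, -0.13, -0.02]))
834
```

Emit:
jog_arm(linear=[[2,0,25],[2,0,50],[2,0,75],[2,0,95],[2,0,110],[2,0,118],[2,0,120],[2,0,120]], turn=[[0,0,0],[0,0,0],[0,0,0],[0,0,0],[0,0,0],[0,0,0],[0,0,0],[0,0,0]], hand=[85,85,85,85,85,85,85,85])

```text
clock: 17.32
tcp_pos: [0.4194, -0.2761, 0.0249]
orientation: [-0.0, 0.991, -0.135, 0.0]
ft_force: [0.1, -0.0, 1.0]
width: 0.0853
grasp_force: 0.0
```

Emit:
jog_arm(linear=[[0,0,0],[0,0,0],[0,0,0],[0,0,0],[0,0,0],[0,0,0],[0,0,0],[0,0,0]], turn=[[0,0,0],[0,0,0],[0,0,0],[0,0,0],[0,0,0],[0,0,0],[0,0,0],[0,0,0]], hand=[50,50,50,50,50,50,50,50], squeeze=40)

```text
clock: 17.98
tcp_pos: [0.4192, -0.2768, 0.0264]
orientation: [0.0, 0.991, -0.135, 0.001]
ft_force: [-0.5, 1.1, 5.5]
width: 0.0555
grasp_force: 42.0
```

```bash
python3 - <<'E'
from h import *
print(tool()[:3,3])
for p in[(.42,-.2765,.23),(.5,.0,.23),(.5,.22,.22)]: print(move(p,103))
E
```

```text
[ 0.41918292 -0.27675403  0.02638636]
(array([   1.2,   -0.3, -203.6]), array([  0.07,  -0.13, -28.54]))
(array([   4.2, -288.2, -203.8]), array([  0.07,  -0.13, -28.54]))
(array([ -54.7, -500.1, -194.1]), array([  0.07,  -0.13, -28.54]))
```

Emit:
jog_arm(linear=[[0,0,-20],[0,0,-60],[0,0,-100],[0,0,-140],[0,0,-175],[0,0,-200],[4,-38,-200],[4,-78,-200],[4,-118,-200],[4,-158,-200],[4,-198,-200],[4,-238,-200]], turn=[[0,0,0],[0,0,0],[0,0,-4],[0,0,-8],[0,0,-12],[0,0,-16],[0,0,-20],[0,0,-24],[0,0,-28.5],[0,0,-28.5],[0,0,-28.5],[0,0,-28.5]], hand=[50,50,50,50,50,50,50,50,50,50,50,50])

```text
clock: 18.98
tcp_pos: [0.4858, -0.0464, 0.2258]
orientation: [0.001, 0.994, 0.113, 0.001]
ft_force: [1.1, 0.3, 0.3]
width: 0.0554
grasp_force: 42.8
```

```bash
python3 - <<'E'
from h import *
print(tool()[:3,3])
for p in[(.5,.2,.22)]: print(move(p,103))
E
```

```text
[ 0.48584225 -0.04643423  0.22580969]
(array([  69. , -237. ,    5.6]), array([ 0.07, -0.07, -0.06]))
```

Emit:
jog_arm(linear=[[20,-40,0],[35,-80,0],[50,-120,0],[60,-160,0],[65,-200,0],[69,-237,0],[69,-237,0],[69,-237,0],[69,-237,0]], turn=[[0,0,0],[0,0,0],[0,0,0],[0,0,0],[0,0,0],[0,0,0],[0,0,0],[0,0,0],[0,0,0]], hand=[50,50,50,50,50,50,50,50,50])

```text
clock: 19.73
tcp_pos: [0.4998, 0.1977, 0.2251]
orientation: [0.001, 0.994, 0.113, 0.0]
ft_force: [-0.0, 0.4, -1.1]
width: 0.0552
grasp_force: 42.8
```

```bash
python3 - <<'E'
from h import *
T=tool(); np.save("T8.npy",T); a=vision.camera("wrist"); cv2.imwrite("pics/w8.png",a)
print(T[:3,3])
c=T@np.array([0,0,-.0336,1]); print("sleeve top pred",proj("wrist",c[:3],T),"shaft",proj("wrist",(.567,.2965,.105),T))
E
```

```text
[0.49976509 0.19774277 0.22509149]
sleeve top pred (np.float64(317.8960042215378), np.float64(292.2222231184253)) shaft (np.float64(216.76232051452388), np.float64(87.37222927546917))
```

View pics/w8.png

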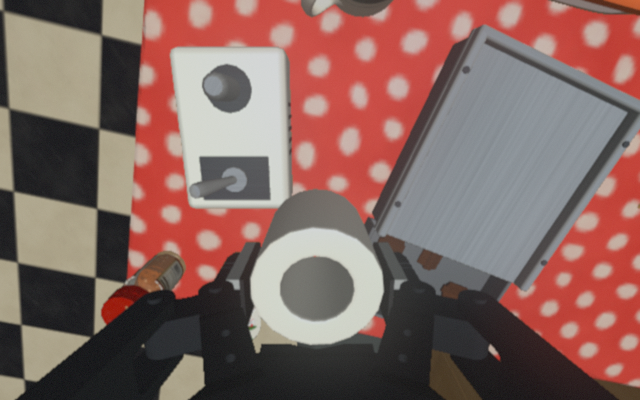

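```bash
python3 - <<'E'
from h import *
T=np.load("T8.npy")
def circ(c,r):
    q=np.array([proj("wrist",np.array(c)+[r*np.cos(a),r*np.sin(a),0],T) for a in np.linspace(0,6.28,60)]); return q.min(0),q.max(0)
ztop=T[2,3]+.0336
for dx in(0,2,4):
    c=(T@np.array([dx/1000,0,-.0336,1]))[:3]; print(dx,circ(c,.028),circ(c,.015))
s=unproj("wrist",(214,85),.105,T); print("shaft",s); print(circ(s,.0115))
E
```

```text
0 (array([249.40691502, 228.69377563]), array([386.42067114, 348.03874238])) (array([281.27989243, 259.24148834]), array([354.53632463, 322.98646223]))
2 (array([249.09349396, 223.81974688]), array([386.74270721, 344.27339404])) (array([281.11552817, 254.66490338]), array([354.71030323, 319.00028131]))
4 (array([248.77714905, 218.89739253]), array([387.06774129, 340.47526207])) (array([280.94964064, 250.04435856]), array([354.8858984 , 314.97838395]))
shaft [0.56829504 0.29891194 0.105     ]
(array([199.66542685,  69.63086695]), array([228.28740022,  99.95307232]))
```

```bash
python3 - <<'E'
import cv2
a=cv2.imread("pics/w8.png"); 
l=cv2.resize(a[50:130,180:270],None,fx=5,fy=5,interpolation=2)
r=cv2.resize(a[220:305,370:480],None,fx=3.5,fy=3.5,interpolation=2); r=cv2.copyMakeBorder(r,0,400-r.shape[0],0,0,0) if r.shape[0]<400 else r[:400]
cv2.imwrite("pics/c8.png",cv2.hconcat([l[:, :400],r]))
E
```

```text
(no output)
```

View pics/c8.png

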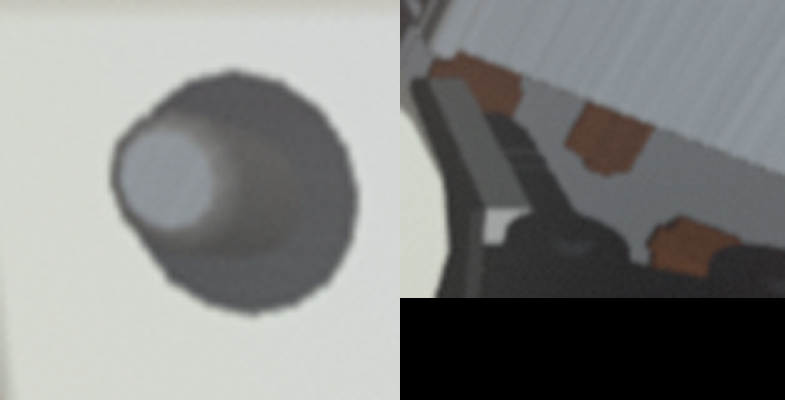

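```bash
python3 - <<'E'
from h import *
T=np.load("T8.npy")
print(unproj("wrist",(213.3,85.5),.105,T),unproj("wrist",(227.2,88.4),.061,T), unproj("scene",(210+117/3.6,150+263/3.6),.105))
s=np.array([.5675,.298,0])
print([move(s+[0,0,z],103) for z in(.2,.14,.086)])
print(status.get_state()["joint_positions"].round(2))
E
```

```text
[0.56779048 0.29941326 0.105     ] [0.56769766 0.30047109 0.061     ] [0.56665915 0.29586539 0.105     ]
[(array([ 88.3, -83.6,  24.9]), array([ 0.07,  0.  , -0.13])), (array([ 88.3, -83.7,  84.9]), array([ 0.07,  0.  , -0.13])), (array([ 88.3, -83.8, 138.9]), array([ 0.07,  0.  , -0.13]))]
[ 0.03  0.35 -0.57  1.86  0.22  1.   -1.98]
```

Emit:
jog_arm(linear=[[30,-28,10],[60,-56,20],[80,-75,25],[88,-84,25],[88,-84,40],[88,-84,60],[88,-84,76],[88,-84,84],[88,-84,84],[88,-84,84]], turn=[[0,0,0],[0,0,0],[0,0,0],[0,0,0],[0,0,0],[0,0,0],[0,0,0],[0,0,0],[0,0,0],[0,0,0]], hand=[50,50,50,50,50,50,50,50,50,50])

```text
clock: 20.62
tcp_pos: [0.5673, 0.2988, 0.1412]
orientation: [0.0, 0.994, 0.112, -0.0]
ft_force: [0.1, 0.0, -0.8]
width: 0.0553
grasp_force: 42.9
```

```bash
python3 - <<'E'
from h import *
print(tool()[:3,3],status.get_state()["ft_force"])
s=np.array([.5673,.2985,0])
print([move(s+[0,0,z],103) for z in(.14,.1215,.0864)])
E
```

```text
[0.56730545 0.29880266 0.14117881] [ 0.05192665  0.02764275 -0.84407842]
[(array([-0.1,  0.3,  1.2]), array([ 0.02,  0.01, -0.13])), (array([-0.1,  0.3, 19.7]), array([ 0.02,  0.01, -0.13])), (array([-0.1,  0.3, 54.8]), array([ 0.02,  0.01, -0.13]))]
```

Emit:
jog_arm(linear=[[0,0,4],[0,0,7],[0,0,10],[0,0,13],[0,0,16],[0,0,16]], turn=[[0,0,0],[0,0,0],[0,0,0],[0,0,0],[0,0,0],[0,0,0]], hand=[50,50,50,50,50,50])

```text
clock: 21.12
tcp_pos: [0.5663, 0.2998, 0.1243]
orientation: [0.0, 0.994, 0.113, -0.0]
ft_force: [-0.9, -0.7, -0.5]
width: 0.0556
grasp_force: 42.9
```

Emit:
jog_arm(linear=[[0,0,6],[0,0,12],[0,0,18],[0,0,24],[0,0,29],[0,0,33],[0,0,35.5],[0,0,37],[0,0,38],[0,0,38]], turn=[[0,0,0],[0,0,0],[0,0,0],[0,0,0],[0,0,0],[0,0,0],[0,0,0],[0,0,0],[0,0,0],[0,0,0]], hand=[50,50,50,50,50,50,50,50,50,50])

```text
clock: 21.95
tcp_pos: [0.5667, 0.3001, 0.0869]
orientation: [0.0, 0.994, 0.113, -0.0]
ft_force: [-0.3, 0.7, -0.6]
width: 0.0552
grasp_force: 42.9
```

Emit:
jog_arm(linear=[[0,0,0.7],[0,0,1.3],[0,0,1.8],[0,0,1.8]], turn=[[0,0,0],[0,0,0],[0,0,0],[0,0,0]], hand=[50,50,50,50])

```text
clock: 22.28
tcp_pos: [0.5669, 0.3002, 0.0865]
orientation: [0.0, 0.994, 0.113, 0.0]
ft_force: [-2.5, -1.6, 6.1]
width: 0.0556
grasp_force: 43.5
```

Emit:
jog_arm(linear=[[0,0,0],[0,0,0],[0,0,0],[0,0,0],[0,0,0],[0,0,-30],[0,0,-70],[0,0,-110],[0,0,-130],[0,0,-130]], turn=[[0,0,0],[0,0,0],[0,0,0],[0,0,0],[0,0,0],[0,0,0],[0,0,0],[0,0,0],[0,0,0],[0,0,0]], hand=[80,80,80,80,80,80,80,80,80,80])

```text
clock: 23.12
tcp_pos: [0.5691, 0.3021, 0.2213]
orientation: [-0.002, 0.994, 0.113, 0.005]
ft_force: [1.5, 1.1, -0.1]
width: 0.0798
grasp_force: 0.0
```

```bash
sed -i 's/drive=frame(524,285.5,13)/drive=frame(526,289,13)/' h.py; python3 - <<'E'
from h import *
print(tool()[:3,3])
print([move(p,103) for p in (drive(-45,62,180),(.46,.0,.2),drive(-45,62,98),drive(-45,6,98))], drive(-45,62,98))
E
```

```text
[0.56913664 0.30212367 0.22134086]
[(array([-90.4, -58.8,  40.6]), array([-0.15, -0.56, -0.02])), (array([-174.4,  269.9,   18.9]), array([-0.15, -0.56, -0.02])), (array([-91.2, -58.6, 122.6]), array([-0.15, -0.56, -0.02])), (array([-91.2,  -2.6, 122.5]), array([-0.15, -0.56, -0.02]))] [0.46820638 0.33928815 0.098     ]
```

Emit:
jog_arm(linear=[[-30,-20,0],[-60,-40,10],[-90,-59,25],[-90,-59,40],[-90,-59,40],[-90,-59,40],[-90,-59,40]], turn=[[0,0,0],[0,0,0],[0,0,0],[0,0,0],[0,0,0],[0,0,0],[0,0,0]], hand=[0,0,0,0,0,0,0])

```text
clock: 23.7
tcp_pos: [0.467, 0.337, 0.1755]
orientation: [-0.0, 0.994, 0.112, 0.0]
ft_force: [-0.1, 0.4, 0.3]
width: -0.0001
grasp_force: 0.0
```

```bash
python3 - <<'E'
from h import *
T=tool();print(T[:3,3]); np.save("T9.npy",T)
a=vision.camera("wrist"); b=vision.camera("top"); s=vision.camera("scene")
w=cv2.resize(a[20:270,140:640],(400,200)); 
t=cv2.resize(b[150:290,270:430],(400,350)); sc=cv2.resize(s[150:290,205:405],(400,280),interpolation=2)
cv2.imwrite("pics/c9.png",cv2.hconcat([np.vstack([cv2.resize(a[0:270,160:560],(400,270)),sc]),np.vstack([t,cv2.resize(b[130:230,370:470],(200,200),interpolation=2).repeat(1,0) if 0 else cv2.copyMakeBorder(cv2.resize(b[150:220,380:430],(143,200)),0,0,0,257,0)])]))
print(proj("wrist",drive(-45,24.4,112),T))
print([move(p,103) for p in (drive(-45,62,98),drive(-45,8,98))])
E
```

```text
[0.46704768 0.33695562 0.17546323]
(np.float64(367.32184098226), np.float64(210.80449884092855))
[(array([ 1.5, -1.9, 77.8]), array([-0.02, -0.06, -0.13])), (array([ 1.7, 52.1, 77.7]), array([-0.02, -0.06, -0.13]))]
```

View pics/c9.png

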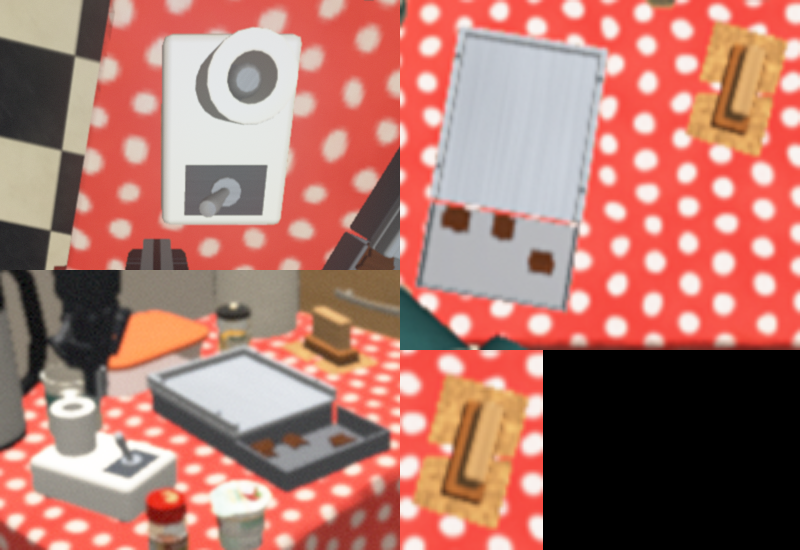

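```bash
python3 - <<'E'
from h import *
def blobs(im,r):
    y0,y1,x0,x1=r; c=cv2.cvtColor(im[y0:y1,x0:x1],cv2.COLOR_BGR2HSV)
    m=((c[...,2]<130)&(c[...,1]>90)).astype(np.uint8)
    n,_,s,ce=cv2.connectedComponentsWithStats(m); return [(s[i][2:].tolist(),(ce[i]+[x0,y0]).round().tolist()) for i in range(1,n) if s[i][4]>15]
R1=(160,275,275,355);R2=(185,255,275,405)
for n,r in(("top",R1),("scene",R2)):
    print(n,blobs(cv2.imread(f"pics/{n}0.png"),r)); print(blobs(vision.camera(n),r))
E
```

```text
top [([9, 9, 62], [301.0, 193.0]), ([11, 9, 64], [335.0, 196.0]), ([8, 10, 61], [297.0, 215.0]), ([9, 10, 66], [312.0, 223.0])]
[([11, 9, 81], [292.0, 237.0]), ([9, 9, 63], [311.0, 240.0]), ([9, 8, 65], [326.0, 255.0])]
scene [([26, 12, 101], [371.0, 192.0]), ([6, 4, 17], [309.0, 211.0]), ([7, 3, 16], [339.0, 216.0]), ([8, 4, 20], [321.0, 219.0])]
[([26, 13, 105], [371.0, 192.0]), ([9, 4, 22], [374.0, 186.0]), ([11, 7, 47], [351.0, 235.0]), ([9, 6, 33], [375.0, 235.0]), ([11, 9, 65], [337.0, 238.0])]
```

Emit:
jog_arm(linear=[[1.5,-2,40],[1.5,-2,77],[1.5,-2,77],[1.5,10,77],[1.5,20,77],[1.5,30,77],[1.5,40,77],[1.5,50,77],[1.5,55,77],[1.5,55,77]], turn=[[0,0,0],[0,0,0],[0,0,0],[0,0,0],[0,0,0],[0,0,0],[0,0,0],[0,0,0],[0,0,0],[0,0,0]], hand=[0,0,0,0,0,0,0,0,0,0])

```text
clock: 24.78
tcp_pos: [0.4806, 0.2817, 0.0986]
orientation: [0.001, 0.994, 0.111, 0.0]
ft_force: [0.7, 1.0, 0.6]
width: -0.0
grasp_force: 0.0
```

Emit:
jog_arm(linear=[[0,-25,0],[0,-30,-40],[0,-30,-80],[0,-30,-120],[0,-30,-120]], turn=[[0,0,0],[0,0,0],[0,0,0],[0,0,0],[0,0,0]], hand=[0,0,0,0,0])

```text
clock: 25.2
tcp_pos: [0.4756, 0.3172, 0.2262]
orientation: [-0.003, 0.993, 0.114, 0.006]
ft_force: [1.2, 1.4, 0.8]
width: -0.0001
grasp_force: 0.0
```

```bash
python3 - <<'E'
from h import *
T=tool(); a=vision.camera("wrist"); print(T[:3,3])
on=np.array(proj("wrist",drive(-45,-22,108),T)); off=np.array(proj("wrist",drive(-45,22,108),T)); piv=np.array(proj("wrist",drive(-45,0,64),T)); print(on,off,piv)
g=cv2.cvtColor(a,cv2.COLOR_BGR2GRAY)
for n,p in(("on",on),("off",off)):
    x,y=p.astype(int); print(n,g[y-16:y+18:4,x-20:x+22:4],sep="\n")
E
```

```text
[0.47564601 0.31721735 0.22616194]
[386.34971832 196.63309044] [336.76480892 196.53541149] [355.68894746 184.99448661]
on
[[158 112 111 112 112 111 236 235 235 227 141]
 [116 111 109 110 111 111 236 235 234 226 134]
 [120 119 117 115 117 114 234 234 235 226 136]
 [113 120 119 126 139 173 175 235 235 224 144]
 [109 109 113 126 168 173 171 233 234 223 146]
 [109 108 107 112 158 175 188 234 233 220 142]
 [165 163 164 163 163 194 235 234 233 211 135]
 [233 232 232 232 232 232 232 233 230 184 133]
 [185 184 185 185 187 186 186 184 165 133 134]]
off
[[235 226 110 109 112 110 112 162 177 175 158]
 [235 225 109 111 110 112 111 175 174 150 118]
 [235 225 110 111 111 111 112 172 177 175 119]
 [235 224 108 110 109 109 109 119 173 174 175]
 [234 198 107 108 107 108 110 108 112 157 158]
 [234 194 108 108 108 109 107 108 108 108 109]
 [234 215 159 160 164 164 165 164 164 164 164]
 [232 232 232 232 232 232 232 233 232 233 232]
 [206 206 195 184 183 183 183 184 186 188 188]]
```

```bash
python3 - <<'E'
from h import *
from station import sign_off
b=vision.camera("top"); c=cv2.imread("pics/c9.png")[0:350,400:800]
t=cv2.resize(b[150:290,270:430],(400,350))
d=int((cv2.absdiff(c,t).sum(2)>150)[:, 280:].sum()); print(d)
a=vision.camera("scene"); sc=cv2.resize(a[150:290,205:405],(400,280),interpolation=2)
o=cv2.imread("pics/c9.png")[270:550,0:400]; e=int((cv2.absdiff(sc,o).sum(2)>200)[130:200,40:105].sum()); print(e)
if d<100 and e<200: print(sign_off())
E
```

```text
0
0
the job is handed in; nothing more can be done
None
```

The job is done and handed in at about 25 s on the robot clock. The drive was switched off first. All four pieces of shell are wiped into the tray, though two lie stacked or overlapping and I counted that pair by its size in the images. The sleeve is fully down over the shaft, the scraper stands upright in the middle of its mat, and the drive is back on.

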